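# Hang the stencil plate on the jig's twin pins

### The job

Pick up the blue stencil plate by its white grip bar and hang it by its two small round holes on the two steel pins of the plywood stencilling jig, with its square cut-outs over the white card. The pin bar may be clamped off to either side of the middle, so feel for the pins gently instead of forcing the plate down, and while still holding it press it fully home, flat on the board; then let go. Leave the jar, the dish and the brush mug where they are.

Things in the scene. Friction and masses are not known exactly. Their poses are not given: they have to be found in the camera images.
- stencil: Stiff blue plastic plate lying on the mat, 110 (its x) x 200 (its y) x 6 mm, about 0.2 kg. Origin: centre of its underside; z up. Two round through holes 10.4 mm in diameter at x = +35, y = -40 and +40 mm; two square cut-outs of 34 mm at x = -24, y = -55 and +55 mm.
- grip (a point): Point in the plate's white grip bar, 32 mm straight above the plate's origin. The bar stands on the plate's centre: 52 mm long along the plate's x, 14 mm wide along its y, top 48 mm above the plate's underside (42 mm above its top face).
- jig: Plywood jig fixed to the table, 160 (its x) x 240 (its y) mm, deck 18 mm above its underside, white card at x = -25 mm. Origin: centre of its underside; z up. A slot along y at x = +35 mm holds the pin bar. Hung on both pins the plate lies flat on the deck, its axes along the jig's, its origin at jig x = 0, y = the pins' offset.
- pins (a point): Middle of the slot at the height of the pin tips, 34 mm above the jig's underside. An aluminium bar, clamped fast in the slot, carries two upright steel pins 8 mm in diameter, 80 mm apart along jig y; blunt flat tips 7.4 mm across, 16 mm above the deck. The pins' midpoint lies anywhere from -25 to +25 mm along jig y from this point: new each time, not measured.
- mat: Green cutting mat fixed to the table, 200 x 260 x 3 mm; the stencil plate starts on it. Origin: centre of its underside.
- jar: Bystander: closed clear jar with blue band and metal cap, 64 mm in diameter, 85 mm high. Origin: centre of its underside.
- dish: Bystander: small white dish, 80 mm in diameter, 20 mm high. Origin: centre of its underside.
- brushes: Bystander: blue mug 72 mm in diameter with paint brushes standing in it, 170 mm high in all. Origin: centre of its underside.
Not all that is in view belongs to the job. Of the things that look like the stencil, the largest one is meant.

How it is judged:
On the way, in this order (a step that is already met when the one before it is completed fails the run):
1. the stencil plate is lifted off the mat by its grip bar (height (world z) of stencil above 0.03 m and contact force between the fingers and stencil above 1 N and contact force between stencil and mat below 0.1 N), for 0.2 s.
2. still held, the plate is fully home on the jig, both pins through its holes (z of stencil in the frame of jig below 0.0205 m and x of stencil in the frame of jig between -0.006 and 0.006 m and y of stencil in the frame of jig between -0.03 and 0.03 m and angle between the z axis of stencil and the z axis of jig, either way round below 0.04 rad and contact force between the fingers and stencil above 1 N), for 0.2 s.
At the end, for the whole second after the job is handed in: The plate hangs on both pins, flat on the deck (underside within 2.5 mm of it, tilt under 0.03 rad), its origin within 6 mm of the jig's in the jig's x and 30 mm in the jig's y, axes along the jig's within 0.08 rad; released and at rest (z of stencil in the frame of jig between 0.015 and 0.0205 m and x of stencil in the frame of jig between -0.006 and 0.006 m and y of stencil in the frame of jig between -0.03 and 0.03 m and angle between the z axis of stencil and the z axis of jig, either way round below 0.03 rad and angle between the x axis of stencil and the x axis of jig, either way round below 0.08 rad and linear speed of stencil below 0.01 m/s and contact force between the fingers and stencil below 0.1 N); the robot touches nothing.
It fails at once if the plate is pressed on the jig or its pins with more than 40 N (contact force between stencil and jig above 40 N).
It fails at once if the jar is moved more than 20 mm (distance of jar from where it was at the start of the episode above 0.02 m).
It fails at once if the dish is moved more than 20 mm (distance of dish from where it was at the start of the episode above 0.02 m).
It fails at once if the brush mug is moved more than 20 mm (distance of brushes from where it was at the start of the episode above 0.02 m).
It also fails if it takes over 72 s, if anything falls off the work surface, if the arm or the gripper's body presses on something with over 40 N, if the wrist force passes 120 N, or if a joint passes its speed limit or range.

### The arm

A 7-joint arm with a two-finger parallel gripper is mounted at the origin on the work surface. World frame = base frame: x ahead of the robot, y to its left, z up, the work surface at z = 0. Lengths are in m, angles in rad, forces in N, time in s.
With the tool pointing down it reaches from about 0.375 to 0.925 m from the base axis. Payload 3.1 kg.
Tool frame: the origin (TCP) lies at the very end of the fingers, on their centre line; the grasp point (between the pads) lies 19 mm behind it; z points along the fingers, y is the line along which they close (so a half turn about z gives the same grasp; the last joint's range is limited). The gripper opens to 85 mm and grips with 20 to 120 N. Pads are 22 mm wide; open, the fingers measure 114 mm over their backs; the gripper's body (76 mm by 85 mm) begins 54 mm behind the grasp point. The pads swing forward as they close: fully open they stand 13 mm farther back than shut.
Start: joints at [1.229, 0.383, 0.044, 1.598, -0.018, 1.161, -0.05], TCP at [0.157, -0.631, 0.231] pointing down, gripper open.
Joint ranges: [-2.61, 2.61], [-0.41, 2.15], [-1.48, 1.57], [0, 2.5], [-1.57, 4.71], [0.05, 1.97], [-2.85, 2.85]. Speed limits (rad/s): [2.79, 2.79, 3.14, 3.14, 3.14, 3.14, 3.14].

### API

Orientations are given as [roll, pitch, yaw] about the fixed x, y, z axes, in that order (R = Rz(yaw) Ry(pitch) Rx(roll)).
In Python, from workcell import r gives the robot as it stands.
- The arm moves only by the tool apply_moves, never from a script. Its argument "series" is a list that holds one entry, the list of rows, each a list of 7 numbers: the shift along the world's x, y, z in m, then the turn, a rotation vector about the world's x, y, z in degrees, then the finger opening in m, from 0 to 0.0854. In form: [[[dx, dy, dz, ax, ay, az, hand], ...]]. A call has 1 to 20 rows; each row shifts and turns the commanded pose from where the row before left it; what a row does not reach is not made up. A row lasts 1/8 s, in which the tool goes at most 62.5 mm and 10.7 degrees, less where a joint would pass 70% of its speed; a pose out of reach is approached as far as the arm can. A call with a gripper value outside its range is refused whole. The fingers move at their own pace and stop on an object; "force" is the grip in N (left out, the last holds). Time passes only in rows, so rows that do not move let the fingers close. It gives the time, the measured TCP pose, the force, the opening and the grip force at its end, in the units of the state.
- r.read_state(): the state, without advancing time (a new reading comes with each control period).
- r.snapshot(name): name is "side" or "top"; returns a dict with "image" (420x560x3 uint8, red, green, blue), "range_z" (420x560 float32, m along the optical axis (not along the pixel's ray), 0 where there is no reading), "fovy" (degrees; the focal length in pixels is half the picture's height over the tangent of half this angle, whatever the lens; pixels are square), "cx", "cy" (the principal point, pixels), "cam_to_world" (4x4, takes a point from camera to world coordinates). Camera axes: x right, y up, looking along -z (the intrinsics and any distortion apply to the point x, -y, -z); pixel columns grow to the right and rows downward; lengths in m; the calibration is good to about 2 mm. A picture is of the moment at which its call begins.
- r.job_done(): hands the job in; it is judged then, once.
The state is a dict: "time": time; "joint_positions": joint angles; "joint_vel": joint speeds; "joint_efforts": joint torques, N m; "tool_pos": TCP position; "tool_rot": TCP orientation; "wrist_force": force on the tool from outside, world axes, zero at the start; "ft_torque": the same for the moment, N m; "width": finger opening in m; "grip_force": force on a finger pad.
Only numpy, scipy, OpenCV 4.12 (cv2) and the standard library are available. Lean on these libraries where they do the work, as an engineer would, in place of code of your own. Each camera call takes 0.05 s, during which the arm holds its last target. There are 200 camera calls.

## Working session

There is one attempt and no reset: what is moved stays moved. The work goes in short steps, Python scripts to look and compute and a tool call to move; the robot and the scene stay as the last step left them, time stands still between calls to the robot, and variables do not carry over. Pictures are saved under pics/ and viewed, at most 10 in all, crops included, and the job is handed in when it is done.

Besides the shell and the picture viewer there is one more tool, called after "Call:" as name(argument=value, ...) on one line, values as JSON. apply_moves: Moves the arm, as the interface text tells. Its arguments: {"type":"object","properties":{"series":{"type":"array","items":{"type":"array","items":{"type":"array","items":{"type":"number"}}}},"force":{"type":"number"}},"required":["series"]}

```bash
mkdir -p pics; ls; cat > h.py <<'E'
import numpy as np, cv2
from workcell import r
def snap(n,f):
    s=r.snapshot(n); cv2.imwrite(f,s["image"][:,:,::-1]); np.savez(f+".npz",**s); return s
def load(f): return np.load(f+".npz")
def ray(s,u,v):
    f=s["image"].shape[0]/2/np.tan(np.radians(s["fovy"])/2)
    d=np.array([(u-s["cx"])/f,-(v-s["cy"])/f,-1.]); T=s["cam_to_world"]
    return T[:3,3],T[:3,:3]@d
def onz(s,u,v,z):
    o,d=ray(s,u,v); return o+d*(z-o[2])/d[2]
def cloud(s):
    h,w=s["range_z"].shape; f=h/2/np.tan(np.radians(s["fovy"])/2)
    u,v=np.meshgrid(np.arange(w),np.arange(h)); z=s["range_z"]
    p=np.stack([(u-s["cx"])/f*z,-(v-s["cy"])/f*z,-z],-1); T=s["cam_to_world"]
    return p@T[:3,:3].T+T[:3,3]
E
python3 - <<'E'
from h import *
for n in("top","side"):
    s=snap(n,f"pics/{n}0.png"); print(n,{k:(v if k not in("image","range_z") else v.shape) for k,v in s.items()})
print(r.read_state())
a=cv2.imread("pics/top0.png");b=cv2.imread("pics/side0.png")
E
```

```text
pics
top {'image': (420, 560, 3), 'range_z': (420, 560), 'fovy': 57.62525046362479, 'cx': 277.5928089576622, 'cy': 209.96351945379644, 'cam_to_world': array([[ 1.79315756e-02,  9.97600825e-01, -6.68659228e-02,
         5.07133551e-01],
       [-9.99838923e-01,  1.78401644e-02, -1.96399680e-03,
        -1.07930035e-01],
       [-7.66385776e-04,  6.68903698e-02,  9.97760037e-01,
         1.17369881e+00],
       [ 0.00000000e+00,  0.00000000e+00,  0.00000000e+00,
         1.00000000e+00]])}
side {'image': (420, 560, 3), 'range_z': (420, 560), 'fovy': 49.312209725716905, 'cx': 278.18967587086905, 'cy': 213.85953515310874, 'cam_to_world': array([[-0.82383229,  0.40613241, -0.39541981,  0.01581552],
       [-0.5667378 , -0.57734338,  0.58777793,  0.68216972],
       [ 0.01042266,  0.70832979,  0.70580471,  1.00713844],
       [ 0.        ,  0.        ,  0.        ,  1.        ]])}
{'time': 0.1, 'joint_positions': array([ 1.22921438,  0.38376409,  0.04384854,  1.59942557, -0.01788788,
        1.16118021, -0.04991078]), 'joint_vel': array([-2.70018548e-04, -1.82127336e-03,  1.29426592e-03, -2.76978690e-03,
        8.93898360e-05,  1.38010553e-03, -2.17727722e-03]), 'joint_efforts': array([ 2.11030587e-03, -4.34732866e+01,  1.02900077e+00, -2.50456542e+01,
        1.08439763e-02,  5.44366587e-03, -6.37639019e-06]), 'tool_pos': array([ 0.15667592, -0.62995676,  0.23000194]), 'tool_rot': array([-3.13921213e+00,  1.40988970e-04,  2.43844847e-01]), 'wrist_force': array([ 0.66235091, -0.36614259, -0.3050799 ]), 'ft_torque': array([0.00881412, 0.01218519, 0.05096248]), 'grip_force': 0.0, 'width': 0.08564165798128869}
```

View pics/top0.png

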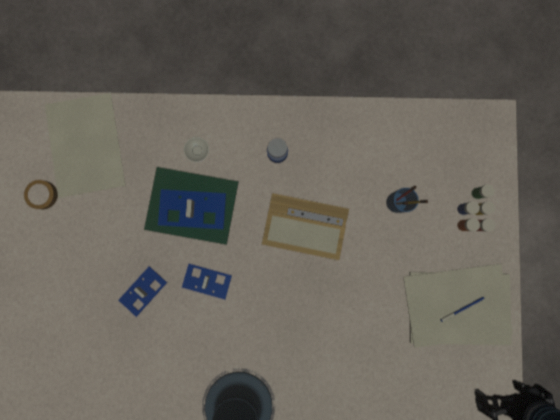

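View pics/side0.png

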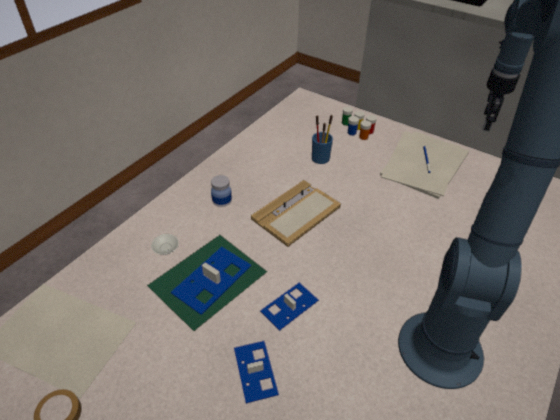

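The top view shows three blue plates: (193,209) on the green mat, (207,281) and (142,291). The one on the mat is clearly the largest. It also lies on the mat as described, so it is the one meant. The jig is at (306,226), with pins near (303,213) and (327,218). The jar is at (277,150), the dish at (197,149) and the mug at (402,200).

```bash
cat > m.py <<'E'
from h import *
def rect(P,name):
    (c,wh,a)=cv2.minAreaRect((P[:,:2]*1000).astype(np.float32)); print(name,np.round(c,1),np.round(wh,1),round(a,1))
for n in("top0","side0"):
    s=load(f"pics/{n}.png"); C=cloud(s); hsv=cv2.cvtColor(s["image"],cv2.COLOR_RGB2HSV)
    H,S,V=cv2.split(hsv); blue=((H>105)&(H<125)&(S>150)).astype(np.uint8)
    k,lab,st,ce=cv2.connectedComponentsWithStats(blue)
    for i in range(1,k):
        if st[i,4]>200:
            m=lab==i; z=np.median(C[m][:,2]); v,u=np.nonzero(m)
            P=np.array([onz(s,x,y,z) for x,y in zip(u,v)]); print(n,"blue px",ce[i].round(),"z",z.round(4)); rect(P,"  rect")
    X,Y,Z=C[...,0],C[...,1],C[...,2]
    if n=="top0": boxes=dict(bar=(182,196,196,222),card=(262,190,352,262))
    else: boxes=dict(bar=(200,258,224,284),card=(248,180,344,244))
    x0,y0,x1,y1=boxes["bar"]; sel=np.zeros(H.shape,bool); sel[y0:y1,x0:x1]=1
    m=sel&(S<100)&(V>110); z=C[m][:,2]; print(n,"bar z",np.percentile(z,[10,50,90]).round(4)); rect(C[m&(Z>.043)],"  bar top")
    x0,y0,x1,y1=boxes["card"]; sel[:]=0; sel[y0:y1,x0:x1]=1
    m=sel&(Z>.011)&(Z<.03); print("deck z",np.median(Z[m])); rect(C[m],"  jig")
    m=sel&(Z>.011)&(Z<.03)&(H>35)&(V>110)&(S<60); print(m.sum()); rect(C[m],"  card?")
    print("pins pts",np.round(C[sel&(Z>.03)],4).tolist()[:12])
s=load("pics/top0.png")["image"];t=load("pics/side0.png")["image"]
a=cv2.resize(s[160:270,140:360],None,fx=3.6,fy=3.6,interpolation=cv2.INTER_CUBIC)
b=cv2.resize(t[180:320,140:360],None,fx=1.8,fy=1.8)
c=np.zeros((600,800,3),np.uint8); c[:396,:792]=a[:396,:792]; c[396:,:396]=b[52:256,:396] if b.shape[0]>=256 else 0
c[396:,400:796]=cv2.resize(t[180:290,240:350],(396,204)); cv2.imwrite("pics/crop0.png",c[:,:,::-1])
E
python3 m.py
```

```text
top0 blue px [192. 208.] z 0.0082
  rect [584.3 157.8] [198.6 107.9] 87.5
top0 blue px [206. 282.] z 0.0034
  rect [366.  106.5] [127.9  65.7] 76.0
top0 blue px [148. 283.] z 0.0034
  rect [348.3 286.4] [66.4 87.7] 49.2
top0 bar z [0.0476 0.0495 0.053 ]
  bar top [585.  157.3] [44.3 10.4] 2.6
deck z 0.016971103147507716
  jig [ 538.7 -189.5] [240.2 160.3] 79.4
0
  card? [0. 0.] [0. 0.] 0.0
pins pts [[0.5071, -0.1079, 1.1737], [0.5071, -0.1079, 1.1737], [0.5071, -0.1079, 1.1737], [0.5071, -0.1079, 1.1737], [0.5071, -0.1079, 1.1737], [0.5071, -0.1079, 1.1737], [0.5071, -0.1079, 1.1737], [0.5071, -0.1079, 1.1737], [0.5787, -0.1787, 0.0347], [0.5788, -0.1818, 0.0341], [0.5071, -0.1079, 1.1737], [0.5757, -0.1759, 0.0336]]
side0 blue px [209. 280.] z 0.0092
  rect [583.3 157.8] [200.8 110.6] 88.2
side0 blue px [289. 307.] z 0.0046
  rect [364.6 106.2] [133.4  72.2] 75.9
side0 blue px [254. 373.] z 0.0043
  rect [331.4 299.6] [ 72.1 135.1] 49.6
side0 bar z [0.0436 0.0507 0.0533]
  bar top [582.5 156.7] [15.5 52.4] 82.6
deck z 0.018560702027553222
  jig [ 535.8 -192. ] [246.  164.5] 79.4
56
  card? [ 568.3 -209.7] [147.   14.5] 79.6
pins pts [[0.0158, 0.6822, 1.0071], [0.0158, 0.6822, 1.0071], [0.0158, 0.6822, 1.0071], [0.5625, -0.2645, 0.034], [0.563, -0.2594, 0.0332], [0.5593, -0.2592, 0.0353], [0.5578, -0.263, 0.0333], [0.0158, 0.6822, 1.0071], [0.5576, -0.2568, 0.0337], [0.5566, -0.2613, 0.0309], [0.0158, 0.6822, 1.0071], [0.0158, 0.6822, 1.0071]]
```

View pics/crop0.png

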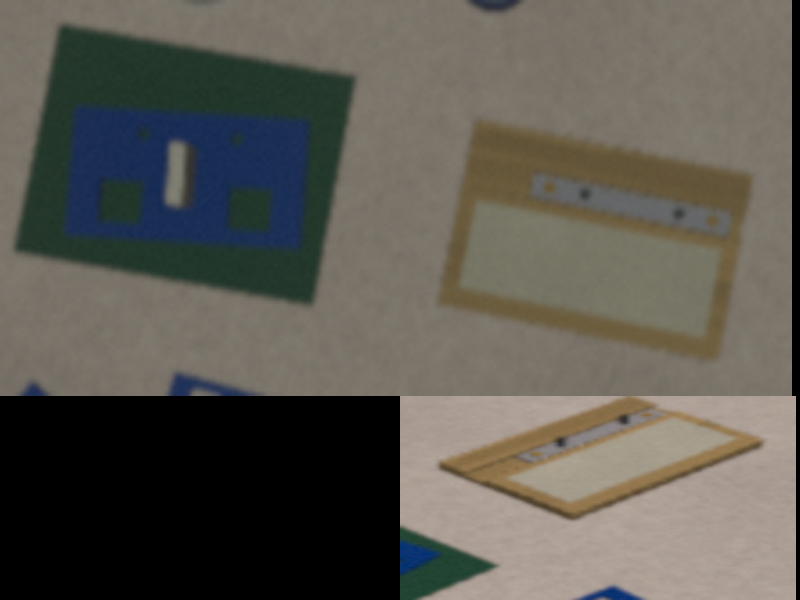

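The crop confirms it: this is the large plate, with its holes on the far (+x) side and its cut-outs toward the robot. That matches the jig, so only a turn of about -8° is needed.

```bash
python3 - <<'E'
from h import *
T=load("pics/top0.png");S=load("pics/side0.png")
def dark(s,u,v,w=4):
    g=cv2.cvtColor(s["image"],cv2.COLOR_RGB2GRAY).astype(float)[v-w:v+w+1,u-w:u+w+1]
    k=np.clip(np.percentile(g,60)-g-15,0,None); y,x=np.mgrid[-w:w+1,-w:w+1]
    return u+(k*x).sum()/k.sum(), v+(k*y).sum()/k.sum()
def tri(a,b):
    (o,d),(p,e)=ray(T,*a),ray(S,*b); t=np.linalg.lstsq(np.stack([d,-e],1),p-o,rcond=None)[0]
    A,B=o+d*t[0],p+e*t[1]; return (A+B)/2,np.linalg.norm(A-B)
P=[]
for a,b in(((302,214),(284,205)),((328,219),(302,192))):
    qa,qb=dark(T,*a),dark(S,*b); p,e=tri(qa,qb); P.append(onz(T,*qa,.034)); print(np.round(qa,1),np.round(qb,1),"pin",p.round(4),"gap",e.round(4),"top@.034",onz(T,*qa,.034).round(4),"side@.027",onz(S,*qb,.027).round(4))
d=P[0]-P[1]; print("dist",np.linalg.norm(d[:2]),"yaw",np.degrees(np.arctan2(-d[0],d[1])))
for yaw in[-10.6]:
    a=np.radians(yaw); m=(P[0]+P[1])/2; print("target origin from pins",m[:2]-.035*np.array([np.cos(a),np.sin(a)]))
    j=np.array([.5375,-.1905]); dd=m[:2]-j; R=np.array([[np.cos(a),np.sin(a)],[-np.sin(a),np.cos(a)]]); print("pin mid in jig frame",R@dd)
for a in((180,197),(206,198)):
    q=dark(T,*a); print("hole",np.round(q,1),onz(T,*q,.007).round(4))
E
```

```text
[302.  213.5] [284.1 204.2] pin [ 0.5744 -0.1795  0.027 ] gap 0.0007 top@.034 [ 0.5743 -0.1789  0.034 ] side@.027 [ 0.5741 -0.1797  0.027 ]
[328.1 218.9] [301.6 192. ] pin [ 0.5597 -0.258   0.0273] gap 0.0002 top@.034 [ 0.5595 -0.2571  0.034 ] side@.027 [ 0.5598 -0.2584  0.027 ]
dist 0.07958271575738343 yaw -10.689444557464226
target origin from pins [ 0.53248358 -0.21154609]
pin mid in jig frame [ 0.03394064 -0.02160972]
hole [nan nan] [nan nan nan]
hole [nan nan] [nan nan nan]<stdin>:6: RuntimeWarning: invalid value encountered in scalar divide
```

Call:
apply_moves(series=[[[0.02,0.04,0,0,0,0,0.085],[0.025,0.046,0,0,0,0,0.085],[0.025,0.046,0,0,0,-1,0.085],[0.025,0.046,0,0,0,-1,0.085],[0.025,0.046,0,0,0,-1,0.085],[0.025,0.046,0,0,0,-1,0.085],[0.025,0.046,0,0,0,-1,0.085],[0.025,0.046,0,0,0,-1,0.085],[0.025,0.046,0,0,0,-1,0.085],[0.025,0.046,0,0,0,-1,0.085],[0.025,0.046,0,0,0,-1,0.085],[0.025,0.046,0,0,0,-1,0.085],[0.025,0.046,0,0,0,-1,0.085],[0.025,0.046,0,0,0,-1,0.085],[0.025,0.046,0,0,0,-1,0.085],[0.025,0.046,0,0,0,-1,0.085],[0.025,0.046,0,0,0,-1,0.085],[0.007,0.011,0,0,0,-1,0.085],[0,0,0,0,0,0,0.085]]], force=60)

```text
time: 2.48
tool_pos: [0.5835, 0.1567, 0.2305]
tool_rot: [3.141, 0.002, -0.034]
wrist_force: [-0.4, -0.4, 0.5]
width: 0.0849
grip_force: 0.0
```

Call:
apply_moves(series=[[[0,0.001,-0.03,0,0,0,0.085],[0,0,-0.04,0,0,0,0.06],[0,0,-0.04,0,0,0,0.05],[0,0,-0.04,0,0,0,0.05],[0,0,-0.03,0,0,0,0.05],[0,0,-0.02,0,0,0,0.05],[0,0,-0.011,0,0,0,0.05],[0,0,0,0,0,0,0.03],[0,0,0,0,0,0,0],[0,0,0,0,0,0,0],[0,0,0,0,0,0,0],[0,0,0,0,0,0,0],[0,0,0,0,0,0,0]]], force=60)

```text
time: 4.1
tool_pos: [0.5851, 0.1576, 0.0217]
tool_rot: [-3.141, -0.002, -0.035]
wrist_force: [-0.5, 0.0, 5.5]
width: 0.0129
grip_force: 61.4
```

Call:
apply_moves(series=[[[0,0,0.01,0,0,0,0],[0,0,0.03,0,0,0,0],[0,0,0.04,0,0,0,0],[0,0,0.03,0,0,0,0],[0,0,0,0,0,0,0],[0,0,0,0,0,0,0]]])

```text
time: 4.85
tool_pos: [0.5825, 0.1565, 0.1286]
tool_rot: [3.14, 0.003, -0.035]
wrist_force: [-0.3, 0.0, -3.0]
width: 0.0131
grip_force: 60.4
```

```bash
cat > p.py <<'E'
import sys; from h import *
def plate(tag):
    # plate pose from its blue top face, in top and side views
    tp=np.array(r.read_state()["tool_pos"])
    for n in("top","side"):
        s=snap(n,f"pics/{n}{tag}.png"); C=cloud(s); H,S,V=cv2.split(cv2.cvtColor(s["image"],cv2.COLOR_RGB2HSV))
        near=(np.hypot(C[...,0]-tp[0],C[...,1]-tp[1])<.13)&(C[...,2]>.015)
        m=((H>105)&(H<125)&(S>150)&near)
        P=C[m]; A=np.c_[P[:,:2],np.ones(len(P))]; c=np.linalg.lstsq(A,P[:,2],rcond=None)[0]
        ok=abs(A@c-P[:,2])<.006; c=np.linalg.lstsq(A[ok],P[ok,2],rcond=None)[0]
        v,u=np.nonzero(m); v,u=v[ok],u[ok]
        Q=[]
        for x,y in zip(u,v):
            o,d=ray(s,x,y); t=(c[2]+c[0]*o[0]+c[1]*o[1]-o[2])/(d[2]-c[0]*d[0]-c[1]*d[1]); Q.append(o+t*d)
        Q=np.array(Q); q=cv2.minAreaRect((Q[:,:2]*1000).astype(np.float32))
        a=q[2] if q[1][0]>q[1][1] else q[2]+90
        print(n,"ctr",np.round(q[0],1),"size",np.round(q[1],1),"yaw",round((a-90+90)%180-90,2),"z",round(1000*(c[0]*q[0][0]/1e3+c[1]*q[0][1]/1e3+c[2]),1),"slope deg",np.degrees(c[:2]).round(2),"tool-ctr",np.round(tp*1000-np.r_[q[0],0],1))
plate(sys.argv[1])
E
python3 p.py 1
```

```text
top ctr [580.7 121.9] size [128.  107.5] yaw -1.84 z 115.5 slope deg [-1.15 -0.51] tool-ctr [  1.8  34.6 128.6]
side ctr [578.3 157.6] size [197.1 109.2] yaw -2.14 z 115.6 slope deg [-0.3  -0.26] tool-ctr [  4.2  -1.1 128.6]
```

Call:
apply_moves(series=[[[-0.003,-0.019,0,0,0,0,0],[-0.004,-0.03,0,0,0,-1,0],[-0.004,-0.035,0,0,0,-1,0],[-0.004,-0.035,0,0,0,-1,0],[-0.004,-0.035,0,0,0,-1,0],[-0.004,-0.035,0,0,0,-1,0],[-0.004,-0.035,0,0,0,-1,0],[-0.004,-0.035,0,0,0,-1,0],[-0.004,-0.035,-0.01,0,0,-1,0],[-0.004,-0.03,-0.01,0,0,-0.5,0],[-0.004,-0.025,-0.01,0,0,0,0],[-0.004,-0.02,-0.01,0,0,0,0],[0,0,-0.01,0,0,0,0],[0,0,0,0,0,0,0],[0,0,0,0,0,0,0],[0,0,0,0,0,0,0]]])

```text
time: 6.95
tool_pos: [0.5379, -0.2105, 0.0809]
tool_rot: [-3.141, -0.001, -0.181]
wrist_force: [0.6, 0.2, -1.6]
width: 0.013
grip_force: 60.2
```

```bash
python3 p.py 2; python3 -c "
from h import *;s=load('pics/side2.png')['image'];t=load('pics/top2.png')['image']
c=np.vstack([cv2.resize(s[130:280,220:360],None,fx=4,fy=4,interpolation=cv2.INTER_CUBIC)]);d=cv2.resize(t[180:280,240:300],None,fx=4,fy=4,interpolation=cv2.INTER_CUBIC)
d=cv2.copyMakeBorder(d,0,200,0,0,cv2.BORDER_CONSTANT);cv2.imwrite('pics/c2.png',np.hstack([c,d])[:,:,::-1])"; python3 -c "
from h import *;print(r.read_state()['tool_pos'],r.read_state()['tool_rot'])"
```

```text
top ctr [ 548.5 -158.5] size [124.2  13.5] yaw -60.07 z 67.8 slope deg [-7.83 13.91] tool-ctr [-10.6 -51.9  80.9]
side ctr [ 535.8 -208.4] size [196.4 108.7] yaw -10.65 z 68.9 slope deg [-0.27 -0.11] tool-ctr [ 2.1 -2.1 80.9]
[ 0.53757985 -0.21108767  0.08084557] [ 3.14157909e+00 -1.05493285e-03 -1.82441282e-01]
```

View pics/c2.png

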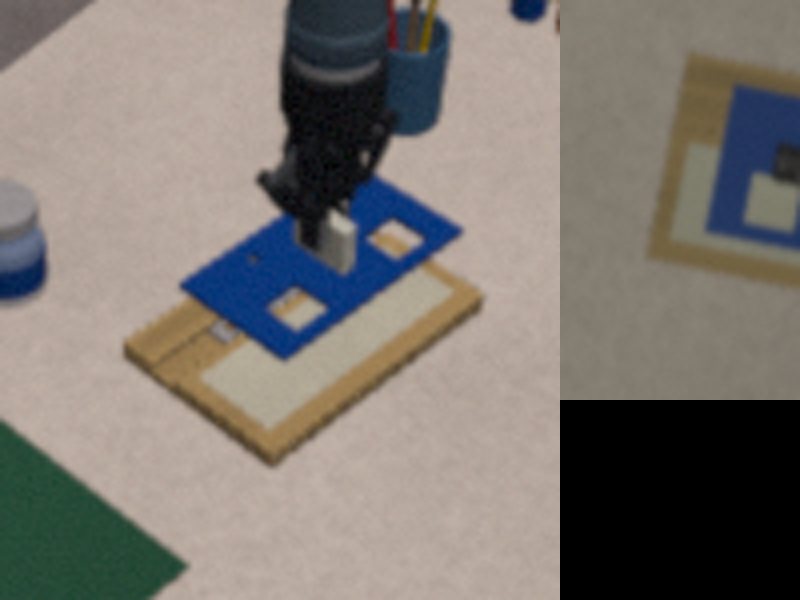

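The side view shows the plate held level over the jig, with its left hole at crop (253,259), full picture (283,195). It sits about 3-4 mm off the target. I'll correct that and go down to just above the pin tips.

Call:
apply_moves(series=[[[-0.003,-0.004,-0.005,0,0,-0.1,0],[0,0,-0.008,0,0,0,0],[0,0,-0.007,0,0,0,0],[0,0,-0.003,0,0,0,0],[0,0,0,0,0,0,0],[0,0,0,0,0,0,0]]])

```text
time: 7.8
tool_pos: [0.5342, -0.2158, 0.0574]
tool_rot: [-3.142, -0.0, -0.185]
wrist_force: [-0.4, -0.6, -1.4]
width: 0.0131
grip_force: 60.2
```

```bash
python3 -c "
from h import *
s=load('pics/side2.png');p=onz(s,283.25,194.75,.0688)
a=np.radians(-10.65);R=np.array([[np.cos(a),-np.sin(a)],[np.sin(a),np.cos(a)]])
print('hole',p,'-> origin',p[:2]-R@[.035,.04])"; python3 p.py 3; python3 -c "
from h import *;print(r.read_state()['tool_pos'],r.read_state()['wrist_force']);s=load('pics/side3.png')['image']
cv2.imwrite('pics/c3.png',cv2.resize(s[160:260,240:350],None,fx=6,fy=6,interpolation=cv2.INTER_CUBIC)[:,:,::-1])"
```

```text
hole [ 0.57550162 -0.17575526  0.0688    ] -> origin [ 0.53371215 -0.20859792]
top ctr [ 544.6 -166.4] size [128.1  17.4] yaw -62.56 z 43.5 slope deg [-5.91 10.86] tool-ctr [-10.3 -49.3  57.4]
side ctr [ 531.8 -213.4] size [196.  106.7] yaw -10.66 z 45.5 slope deg [-0.15 -0.07] tool-ctr [ 2.5 -2.4 57.4]
[ 0.53428953 -0.21580288  0.05760369] [-0.05026303  0.43784053 -2.04950751]
```

View pics/c3.png

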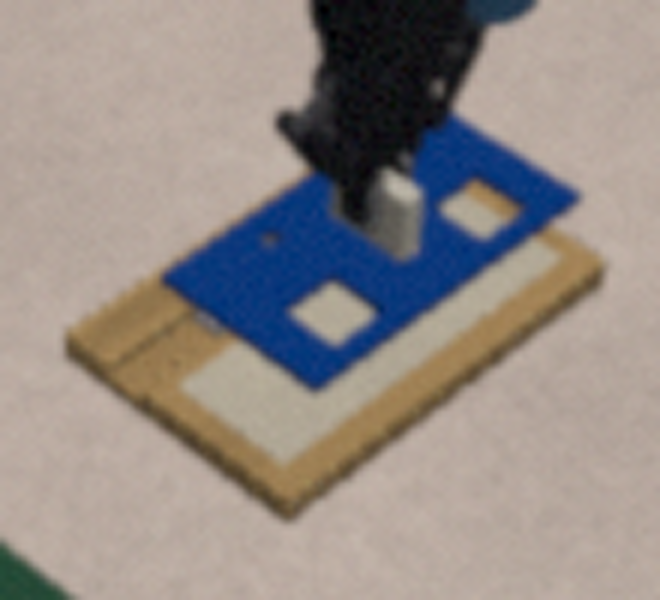

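The left hole is at crop (271,239), full picture (285.2,199.8). The plate is just above the pin tips.

```bash
python3 -c "
from h import *
s=load('pics/side3.png')
g=s['image'].astype(int);w=g[196:204,281:290];k=np.clip(w[...,0]-12,0,None)  # red: low on blue plate
k=np.clip(w[...,0]-np.percentile(w[...,0],60)-4,0,None);v,u=np.mgrid[196:204,281:290];c=((k*u).sum()/k.sum(),(k*v).sum()/k.sum());print(c);print(w[...,0])
a=np.radians(-10.65);R=np.array([[np.cos(a),-np.sin(a)],[np.sin(a),np.cos(a)]])
for q in(c,(285.2,199.8)):
  p=onz(s,*q,.0455);print('hole',p,'origin',p[:2]-R@[.035,.04])"
```

```text
(np.float64(283.74639580602883), np.float64(198.9384010484928))
[[63 30 15  4 12 10  0 22  4]
 [27  9  0  4 10  4 13 14  4]
 [10  6 10 18 20 18 17  7 10]
 [ 9 14 34 57 52 30 18 17  1]
 [ 6  7 34 60 54 26 18 11  6]
 [ 2  6 24 34 33 16  7 12 20]
 [18 20  7 12 13  5 15  0  0]
 [15  4 14  2  3  0 12  7 10]]
hole [ 0.57746181 -0.18213974  0.0455    ] origin [ 0.53567234 -0.2149824 ]
hole [ 0.5716372  -0.18149878  0.0455    ] origin [ 0.52984773 -0.21434144]
```

```bash
python3 -c "
from h import *
s=load('pics/side3.png')
a=np.radians(-10.65);R=np.array([[np.cos(a),-np.sin(a)],[np.sin(a),np.cos(a)]])
g=s['image'].astype(float)[198:203,282:288,0];k=np.clip(g-18,0,None);v,u=np.mgrid[198:203,282:288];c=((k*u).sum()/k.sum(),(k*v).sum()/k.sum());print(c)
for z in(.0425,.0455):
  p=onz(s,*c,z);print('hole',p,'origin',p[:2]-R@[.035,.04], 'tool-origin', r.read_state()['tool_pos'][:2]-(p[:2]-R@[.035,.04]))"
```

```text
(np.float64(284.3483606557377), np.float64(199.7377049180328))
hole [ 0.57567545 -0.18291338  0.0425    ] origin [ 0.53388599 -0.21575604] tool-origin [ 4.03548352e-04 -4.68412595e-05]
hole [ 0.5739343  -0.18022299  0.0455    ] origin [ 0.53214484 -0.21306565] tool-origin [ 0.0021447  -0.00273723]
```

Call:
apply_moves(series=[[[-0.001,0.0032,0,0,0,-0.1,0],[0,0,-0.002,0,0,0,0],[0,0,-0.002,0,0,0,0],[0,0,-0.002,0,0,0,0],[0,0,-0.002,0,0,0,0],[0,0,-0.001,0,0,0,0],[0,0,0,0,0,0,0],[0,0,0,0,0,0,0]]])

```text
time: 8.9
tool_pos: [0.533, -0.2127, 0.0483]
tool_rot: [3.142, -0.0, -0.187]
wrist_force: [0.6, -0.9, -2.9]
width: 0.013
grip_force: 60.2
```

Call:
apply_moves(series=[[[0,0,-0.002,0,0,0,0],[0,0,-0.002,0,0,0,0],[0,0,-0.002,0,0,0,0],[0,0,-0.001,0,0,0,0],[0,0,0,0,0,0,0],[0,0,0,0,0,0,0]]])

```text
time: 9.65
tool_pos: [0.533, -0.2127, 0.0412]
tool_rot: [3.142, -0.0, -0.187]
wrist_force: [1.5, -0.7, -2.4]
width: 0.0127
grip_force: 60.1
```

Call:
apply_moves(series=[[[0,0,-0.002,0,0,0,0],[0,0,-0.002,0,0,0,0],[0,0,-0.002,0,0,0,0],[0,0,-0.001,0,0,0,0],[0,0,0,0,0,0,0],[0,0,0,0,0,0,0],[0,0,0,0,0,0,0]]])

```text
time: 10.52
tool_pos: [0.5329, -0.2126, 0.0366]
tool_rot: [3.141, 0.001, -0.188]
wrist_force: [-5.0, 1.1, 13.5]
width: 0.013
grip_force: 62.5
```

```bash
python3 p.py 4; python3 -c "
from h import *;s=load('pics/side4.png')['image']
cv2.imwrite('pics/c4.png',cv2.resize(s[160:260,240:350],None,fx=6,fy=6,interpolation=cv2.INTER_CUBIC)[:,:,::-1])"
```

```text
top ctr [ 542.3 -158.7] size [ 82.  100.3] yaw 79.22 z 22.9 slope deg [0.26 0.23] tool-ctr [ -9.4 -53.9  36.6]
side ctr [ 530.8 -210.7] size [196.7 107.9] yaw -10.75 z 24.7 slope deg [-0.17  0.08] tool-ctr [ 2.1 -1.9 36.6]
```

View pics/c4.png

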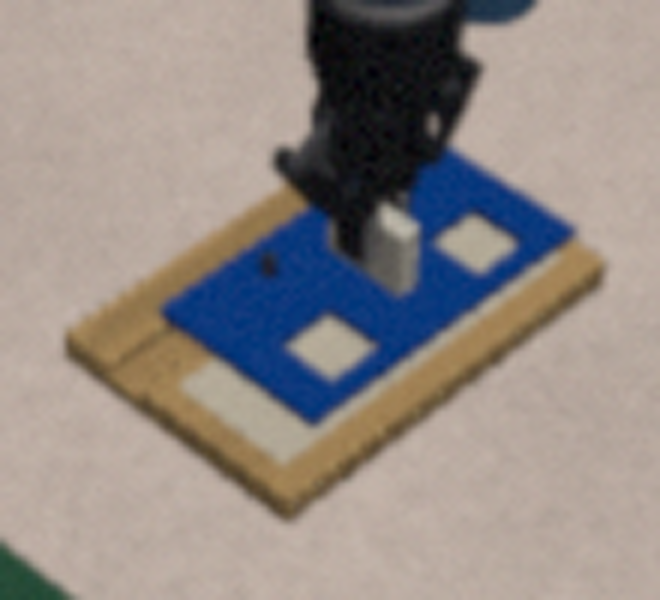

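The plate is flat on the deck (top face at about 24 mm) and being pressed with about 15 N. The pin shows through the left hole at crop (268,265). I'll hold briefly, ease the pressure, open and rise.

Call:
apply_moves(series=[[[0,0,0,0,0,0,0],[0,0,0,0,0,0,0],[0,0,0.001,0,0,0,0],[0,0,0.001,0,0,0,0],[0,0,0,0,0,0,0.03],[0,0,0,0,0,0,0.05],[0,0,0,0,0,0,0.05],[0,0,0,0,0,0,0.05],[0,0,0.01,0,0,0,0.05],[0,0,0.03,0,0,0,0.05],[0,0,0.05,0,0,0,0.05],[0,0,0.05,0,0,0,0.05],[-0.03,0,0.05,0,0,0,0.05],[-0.05,0.04,0.02,0,0,0,0.05],[-0.04,0.05,0,0,0,0,0.05],[-0.03,0.05,0,0,0,0,0.05],[0,0.05,0,0,0,0,0.05],[0,0.05,0,0,0,0,0.05],[0,0.05,0,0,0,0,0.05],[0,0,0,0,0,0,0.05]]])

```text
time: 13.12
tool_pos: [0.3872, 0.078, 0.246]
tool_rot: [-3.142, -0.002, -0.178]
wrist_force: [0.6, 0.2, -0.1]
width: 0.05
grip_force: 0.0
```

```bash
sed 's/^    tp=.*/    tp=np.array([.533,-.2125,.036])/' p.py > p2.py; python3 p2.py 5; python3 -c "
from h import *;s=load('pics/side5.png')['image'];t=load('pics/top5.png')['image']
a=cv2.resize(s[150:250,240:350],(440,400),interpolation=cv2.INTER_CUBIC);b=cv2.resize(t[180:270,255:355],(360,400),interpolation=cv2.INTER_CUBIC)
cv2.imwrite('pics/c5.png',np.hstack([a,b])[:,:,::-1])"
```

```text
top ctr [ 546.2 -228.6] size [186.4  29.1] yaw -35.31 z 22.8 slope deg [-8.57  6.51] tool-ctr [-13.2  16.1  36. ]
side ctr [ 509.7 -206.8] size [195.8  65.5] yaw -10.1 z 24.6 slope deg [-0.46  0.07] tool-ctr [23.3 -5.7 36. ]
```

View pics/c5.png

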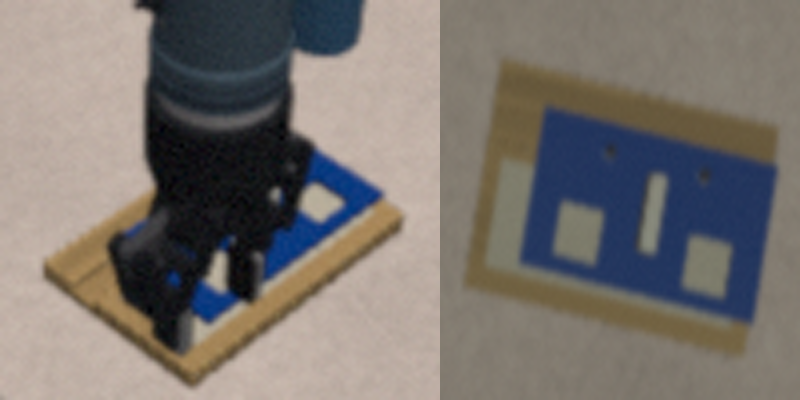

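The top view shows both pins through their holes (crop (609,151) and (705,176)), the cut-outs over the card, the plate flat and aligned, and the gripper clear.

```bash
python3 -c "
from workcell import r;print(r.job_done())"
```

```text
the job is handed in; nothing more can be done
None
```

The blue stencil plate is hanging on both pins, flat on the jig deck with its cut-outs over the white card. It is released with the arm clear, and the job was handed in at about 13 s; no verdict was returned.

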